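# Make the bench supply dead: open three interlocked isolator levers by feel

## Robot

A 6-joint arm with a two-finger parallel gripper is mounted at the origin on a cart in front of the work surface, level with it; the furniture and walls round the work are solid. World frame = base frame: x ahead of the robot, y to its left, z up, the work surface at z = 0. Lengths are in m, angles in degrees, forces in N, time in s.
With the tool pointing down it reaches from about 0.375 to 0.9 m from the base axis. Payload 3.1 kg.
Tool frame: the origin (TCP) lies between the finger pads; the fingertips stand bot.tip_extent ahead of it and the grasp point (between the pads) lies 2 mm behind it (bot.tip_extent is the distance from the TCP to the fingertips, in m); z points along the fingers, y is the direction in which the jaws open and shut (so a half turn about z gives the same grasp; the last joint's range is limited). The gripper opens to 87 mm and grips with 3 to 60 N. Pads are 19 mm wide; open, the fingers measure 117 mm over their backs; the gripper's body (75 mm by 190 mm) begins 51 mm behind the grasp point.
Start: joints at [62.023, 30.224, 82.088, -0, 67.689, -10.227], TCP at [0.191, 0.595, 0.24] pointing down, gripper open.
Joint ranges: [-176.69, 176.69], [-43.24, 126.21], [12.49, 139.97], [-82, 262], [0, 151.66], [-163.58, 163.58]. Speed limits (degrees/s): [159.86, 159.86, 180, 180, 180, 180].

## Interface

Orientations are given as a 3x3 rotation matrix whose columns are the frame's x, y, z axes.
In Python, from rig import bot, imaging, recognise, masks_of, mark_of gives the robot as it stands.
- The arm moves only by the tool send_rows, never from a script. Its argument "plan" is a list that holds one entry, the list of rows, each a list of 5 numbers: the shift along the world's x, y, z normalised to -1 to 1, where 1 is 0.03 m, then the turn about the world's z normalised to -1 to 1, where 1 is 0.1 rad, then the closure, from -1 (fully open) to 1 (shut). A call has 1 to 20 rows; each row shifts and turns the commanded pose from where the row before left it; what a row does not reach is not made up. A row lasts 1/10 s, in which the tool goes at most 50 mm and 8.59 degrees, less where a joint would pass 70% of its speed; a pose out of reach is approached as far as the arm can. A call with a number of a shift or a turn outside -1 to 1 is refused whole. A call with a gripper value outside its range is refused whole. The fingers move at their own pace and stop on an object; the grip force is fixed at half the most. Time passes only in rows, so rows that do not move let the fingers close. It gives the time, the measured TCP pose, the force and the opening at its end, in the units of the state.
- bot.read_state(): the state, without advancing time (a new reading comes with each control period).
- imaging.capture(name): name is "side" or "top" or "wrist"; returns a dict with "img" (480x640x3 uint8, blue, green, red), "mtx" (3x3 intrinsics, pixels), "distortion" ([k1, k2, p1, p2, k3] as OpenCV has them; the pictures are not rectified), "pose" (4x4, takes a point from camera to world coordinates); the wrist camera has in their place "T_tool_cam" (4x4, takes a point from camera to tool coordinates, whose origin is the TCP and whose axes are the flange's). Camera axes: x right, y down, z forward; pixel columns grow to the right and rows downward; lengths in m; the calibration is good to about 2 mm. A picture is of the moment at which its call begins: read the wrist's pose just before it. There is no depth.
- bot.hand_in(): hands the job in, once; it reports no verdict.
Trained networks look in the newest picture that a camera, given by its name, has taken for a name from the list of things; names that differ only in an ending like _2 or _b are one class to them, and where a whole thing is asked for, a point or a joint stands for the part that bears it (a point fixed in the world has none). Each returns a list of dicts, best first, with "conf" (0 to 1); they miss things now and then, are a little off and sometimes report something else, mostly with a low value. They report only what shows in the picture. A call takes as long as a camera call.
- recognise(camera, target): "at" ([x, y, z] in m, in world coordinates, good to about 4 mm: the middle of the surface that is visible of it).
- masks_of(camera, target): "region" (480x640 bool, what is visible of it).
- mark_of(camera, target): "at" ([x, y, z] in m, in world coordinates, good to about 4 mm: a listed point, or the origin of a listed thing).
The state is a dict: "time_s": time; "joint_positions": joint angles; "qvel": joint speeds; "tau": joint torques, N m; "position": TCP position; "tcp_rot": TCP orientation; "force": force on the tool from outside, world axes, zero at the start; "moment": the same for the moment, N m; "opening": opening from 0.0 (shut) to 1.0 (fully open).
Only numpy, scipy, OpenCV 4.12 (cv2) and the standard library are available. Lean on these libraries where they do the work, as an engineer would, in place of code of your own. Each camera call takes 0.05 s, during which the arm holds its last target.

## Task

Make the bench supply dead: push all three black levers of the isolator bank over from the red dot to the green dot, away from you, each fully home against its stop. A sequence lock inside the case frees only one lever at a time and nothing shows which, so try them lightly with the closed fingertips, without gripping: one that stops short is locked, so leave it and try another. Push gently throughout - never with 20 N or more on a lever, whether it is locked or at its stop - and do not disturb the meter, the screwdriver or the tape beside the bank.

Things in the scene. Friction and masses are not known exactly. Their poses are not given: they have to be found in the camera images.
- bank: isolator bank: grey steel case fixed to the bench, 130 deep x 272 wide x 80 mm high, with three equal black-gripped levers in a row on its flat top at y = +80, 0, -80 mm. Origin: centre of its underside; x points away from the robot, y to its left along the row, z up. Levers swing in its x-z plane about pivots at x = 0, z = 60 mm. Its hidden lock frees them one after another, in any order
- lever_left (a joint): left (bank y = +80 mm) lever, rad: 0 = closed stop, leaning 0.45 rad from upright towards the robot (bank -x, red dot); 0.90 = open stop, leaning 0.45 away (bank +x, green dot). Stays where it is left. Free: moves all the way under 2 to 6 N at the grip, then meets its stop. Locked: gives 0.12 to 0.17 rad from the closed stop (10 to 14 mm at the grip), then stands firm
- lever_middle (a joint): middle (bank y = 0) lever, rad: 0 = closed stop, leaning 0.45 rad from upright towards the robot (bank -x, red dot); 0.90 = open stop, leaning 0.45 away (bank +x, green dot). Stays where it is left. Free: moves all the way under 2 to 6 N at the grip, then meets its stop. Locked: gives 0.12 to 0.17 rad from the closed stop (10 to 14 mm at the grip), then stands firm
- lever_right (a joint): right (bank y = -80 mm) lever, rad: 0 = closed stop, leaning 0.45 rad from upright towards the robot (bank -x, red dot); 0.90 = open stop, leaning 0.45 away (bank +x, green dot). Stays where it is left. Free: moves all the way under 2 to 6 N at the grip, then meets its stop. Locked: gives 0.12 to 0.17 rad from the closed stop (10 to 14 mm at the grip), then stands firm
- lever_left_grip (a point): point on the axis of this lever's round black grip, 82 mm from the pivot; the grip runs from 46 to 102 mm from the pivot, 15 mm thick at its foot, 22 mm near the top; below it a flat steel shank. Turns with the lever
- lever_middle_grip (a point): point on the axis of this lever's round black grip, 82 mm from the pivot; the grip runs from 46 to 102 mm from the pivot, 15 mm thick at its foot, 22 mm near the top; below it a flat steel shank. Turns with the lever
- lever_right_grip (a point): point on the axis of this lever's round black grip, 82 mm from the pivot; the grip runs from 46 to 102 mm from the pivot, 15 mm thick at its foot, 22 mm near the top; below it a flat steel shank. Turns with the lever
- multimeter: dark grey hand multimeter lying to the right of the bank, 148 x 74 x 49 mm; origin under its centre
- driver: screwdriver with brown handle, 190 mm long, lying to the right of the bank; origin under its centre
- tape: black roll of insulating tape, 66 mm across, 19 mm high, lying to the left of the bank; origin under its centre

How it is judged:
By the outcome, as a careful person would: the job done as asked, in the order asked, and still so for the second after the job is handed in, with the robot touching nothing.
It also fails if it takes over 67 s, if anything falls off the work surface, if the arm or the gripper's body presses on something with over 40 N, if the wrist force passes 120 N, or if a joint passes its speed limit or range.

## Working session

There is one attempt and no reset: what is moved stays moved. The work goes in short steps, Python scripts to look and compute and a tool call to move; the robot and the scene stay as the last step left them, time stands still between calls to the robot, and variables do not carry over. Pictures are saved under pics/ and viewed, and the job is handed in when it is done.

Besides the shell and the picture viewer there is one more tool, called after ">>>" by a JSON object that holds its "fn" and its "kwargs". send_rows: Moves the arm, as the interface text tells. Its arguments: {"type":"object","properties":{"plan":{"type":"array"}},"required":["plan"]}

```bash
mkdir -p pics; ls
python3 - <<'E'
from rig import bot, imaging, recognise, masks_of, mark_of
import cv2, numpy as np
s=bot.read_state()
for k in ("time_s","position","tcp_rot","force","opening"): print(k,s[k])
print(bot.tip_extent)
for c in ("top","side"):
    d=imaging.capture(c); cv2.imwrite(f"pics/{c}0.png",d["img"]); print(c,np.round(d["pose"],3).tolist())
    for t in ("bank","lever_left_grip","lever_middle_grip","lever_right_grip","multimeter","driver","tape"):
        r=mark_of(c,t); print(t,[(np.round(x["at"],3).tolist(),round(x["conf"],2)) for x in r[:3]])
E
```

```text
pics
time_s 0.0
position [0.19018254 0.59462082 0.23856211]
tcp_rot [[-9.52392641e-01  3.04872504e-01 -1.00701096e-03]
 [ 3.04873941e-01  9.52390760e-01 -1.92902560e-03]
 [ 3.70961072e-04 -2.14420118e-03 -9.99997632e-01]]
force [ 0.48189894 -0.16154363 -0.72763556]
opening 1.0047153942515037
0.017
top [[0.025, -0.989, 0.148, 0.404], [-1.0, -0.027, -0.014, 0.097], [0.018, -0.147, -0.989, 0.948], [0.0, 0.0, 0.0, 1.0]]
bank [([0.494, 0.147, 0.001], 0.83)]
lever_left_grip [([0.444, 0.217, 0.136], 0.77), ([0.454, 0.381, -0.002], 0.46)]
lever_middle_grip [([0.462, 0.141, 0.133], 0.66)]
lever_right_grip [([0.479, 0.062, 0.137], 0.56)]
multimeter [([0.585, -0.18, -0.002], 0.77)]
driver [([0.473, -0.124, -0.002], 0.93)]
tape [([0.457, 0.379, -0.004], 0.66)]
side [[-0.999, 0.038, -0.035, 0.554], [0.052, 0.677, -0.734, 0.736], [-0.004, -0.735, -0.679, 0.701], [0.0, 0.0, 0.0, 1.0]]
bank [([0.494, 0.148, -0.0], 0.79)]
lever_left_grip []
lever_middle_grip [([0.464, 0.14, 0.137], 0.94)]
lever_right_grip [([0.476, 0.061, 0.137], 0.61)]
multimeter [([0.58, -0.18, -0.0], 0.93)]
driver [([0.474, -0.121, 0.003], 0.55)]
tape [([0.46, 0.384, -0.001], 0.62)]
```

View pics/top0.png

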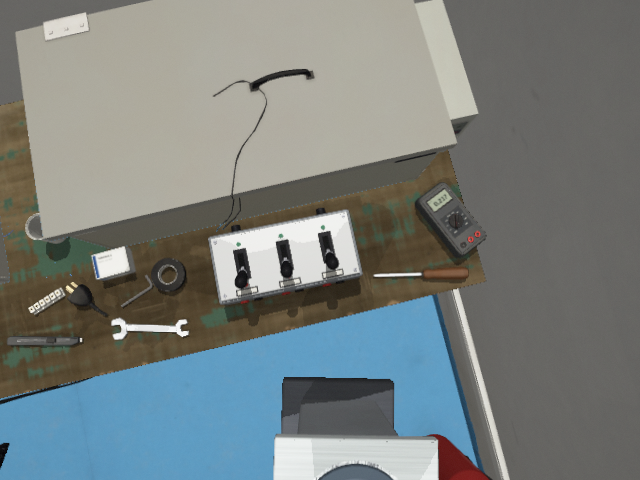

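View pics/side0.png

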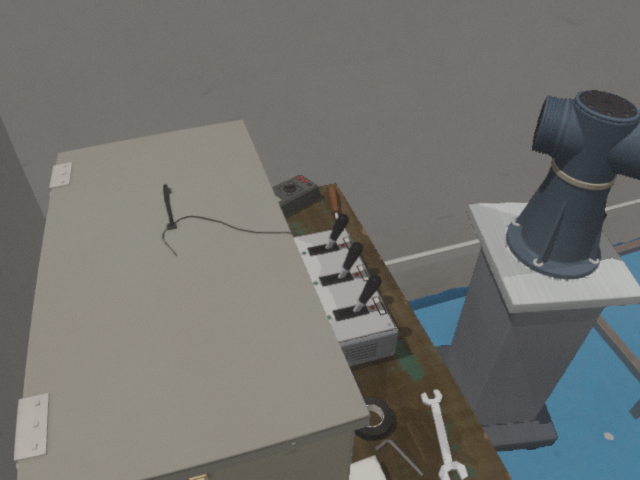

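```bash
cat > h.py <<'E'
from rig import bot, imaging, recognise, masks_of, mark_of
import cv2, numpy as np
def ray(d,px):
    u=cv2.undistortPoints(np.array([[px]],float),d["mtx"],np.array(d["distortion"]))[0,0]
    v=d["pose"][:3,:3]@np.array([u[0],u[1],1]); return d["pose"][:3,3],v/np.linalg.norm(v)
def tri(d1,p1,d2,p2):
    a,u=ray(d1,p1);b,v=ray(d2,p2)
    t=np.linalg.lstsq(np.stack([u,-v],1),b-a,rcond=None)[0]
    P,Q=a+t[0]*u,b+t[1]*v
    return np.round((P+Q)/2,3),round(float(np.linalg.norm(P-Q)),4)
def show():
    s=bot.read_state()
    print(round(s["time_s"],2),np.round(s["position"],4),np.round(s["force"],1),round(s["opening"],2), "yaw",round(float(np.degrees(np.arctan2(s["tcp_rot"][1,1],s["tcp_rot"][0,1]))),2))
    return s
E
python3 - <<'E'
from h import *
T=imaging.capture("top");S=imaging.capture("side")
print("cab L",tri(T,(40,240),S,(370,410)),"cab R",tri(T,(455,150),S,(245,122)))
print("handle",tri(T,(251,90),S,(171,231)))
E
python3 - <<'E'
import cv2
for n,(x,y,w,h) in {"top":(190,190,300,130),"side":(250,170,200,220)}.items():
    i=cv2.imread(f"pics/{n}0.png")[y:y+h,x:x+w]
    k=min(800/w,600/h); cv2.imwrite(f"pics/{n}0z.png",cv2.resize(i,(int(w*k),int(h*k)),interpolation=cv2.INTER_CUBIC))
E
```

```text
cab L (array([0.49 , 0.501, 0.26 ]), 0.004) cab R (array([ 0.653, -0.124,  0.246]), 0.0056)
handle (array([0.741, 0.2  , 0.247]), 0.0045)
```

View pics/top0z.png

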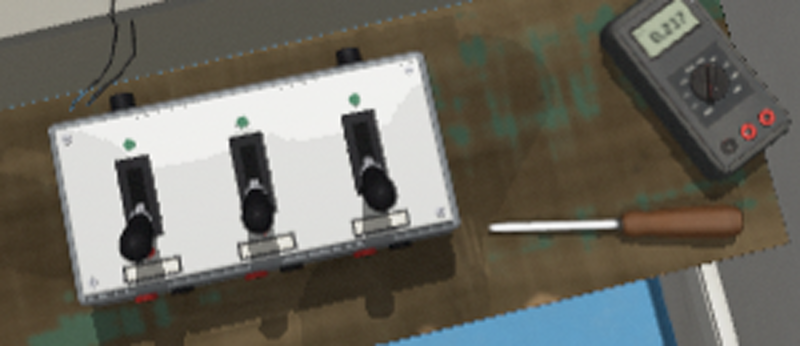

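View pics/side0z.png

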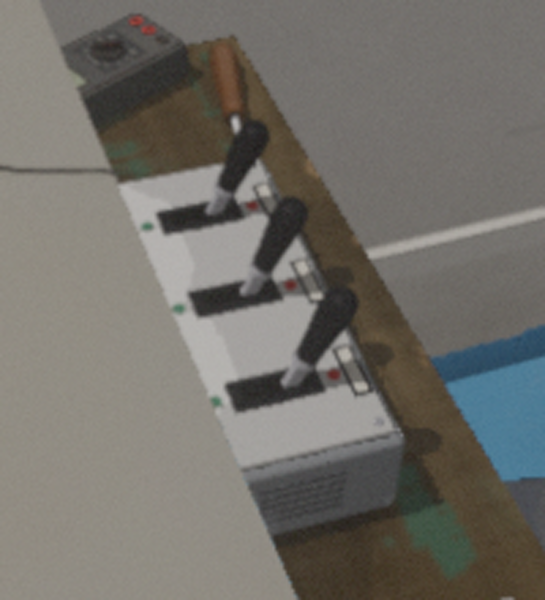

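>>> {"fn": "send_rows", "kwargs": {"plan": [[[0.5,-0.92,0,0.375,1],[0.5,-0.92,0,0.375,1],[0.5,-0.92,0,0.375,1],[0.5,-0.92,0,0.375,1],[0.5,-0.92,0,0.375,1],[0.5,-0.92,0,0.375,1],[0.5,-0.92,0,0.375,1],[0.5,-0.92,0,0.375,1],[0.5,-0.92,0,0.375,1],[0.5,-0.92,0,0.375,1],[0.5,-0.92,0,0.375,1],[0.5,-0.92,0,0.375,1],[0.5,-0.92,0,0.375,1],[0.4,-0.92,0,0.375,1],[0,0,0,0,1],[0,0,0,0,1]]]}}

```text
time_s: 2.5
position: [0.3977, 0.2085, 0.2397]
tcp_rot: [[-0.977, -0.211, 0.0], [-0.211, 0.977, 0.0], [-0.0, 0.0, -1.0]]
force: [0.1, 0.8, 0.2]
opening: 0.001
```

Run:
```python
from h import *
s=show()
A=[]
for c in ("wrist","side","top"):
    d=imaging.capture(c); cv2.imwrite(f"pics/{c}1.png",d["img"])
    for t in ("bank","lever_left_grip","lever_middle_grip","lever_right_grip"):
        r=mark_of(c,t); print(c,t,[(np.round(x["at"],3).tolist(),round(x["conf"],2)) for x in r[:3]])
```

```text
2.5 [0.3977 0.2085 0.2397] [0.1 0.8 0.2] 0.0 yaw 102.19
wrist bank [([0.49, 0.15, -0.0], 0.56)]
wrist lever_left_grip [([0.446, 0.22, 0.136], 0.43)]
wrist lever_middle_grip []
wrist lever_right_grip [([0.481, 0.061, 0.134], 0.89)]
side bank [([0.496, 0.149, 0.001], 0.96)]
side lever_left_grip [([0.445, 0.216, 0.135], 0.77)]
side lever_middle_grip [([0.466, 0.138, 0.14], 0.88)]
side lever_right_grip [([0.474, 0.059, 0.138], 0.57)]
top bank [([0.494, 0.143, 0.001], 0.73)]
top lever_left_grip [([0.461, 0.142, 0.136], 0.57)]
top lever_middle_grip [([0.463, 0.142, 0.132], 0.45)]
top lever_right_grip [([0.478, 0.061, 0.139], 0.71)]
```

View pics/side1.png

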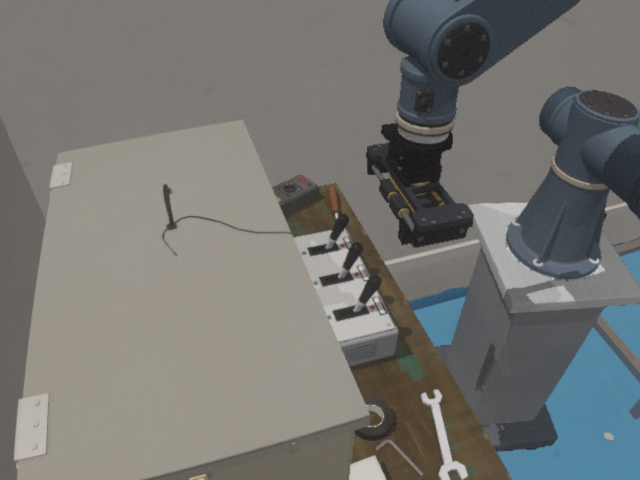

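View pics/wrist1.png

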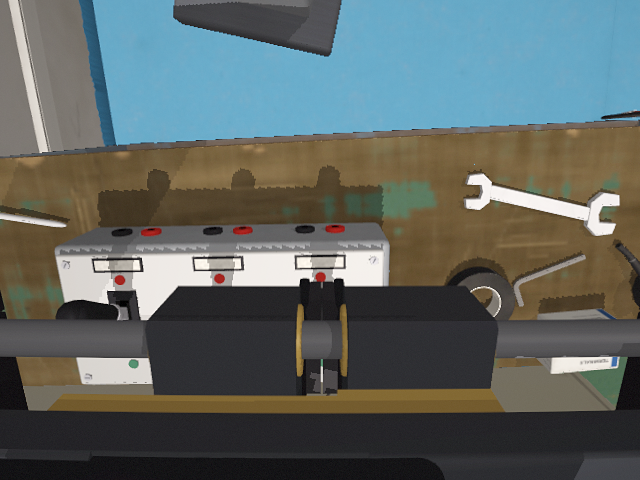

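View pics/top1.png

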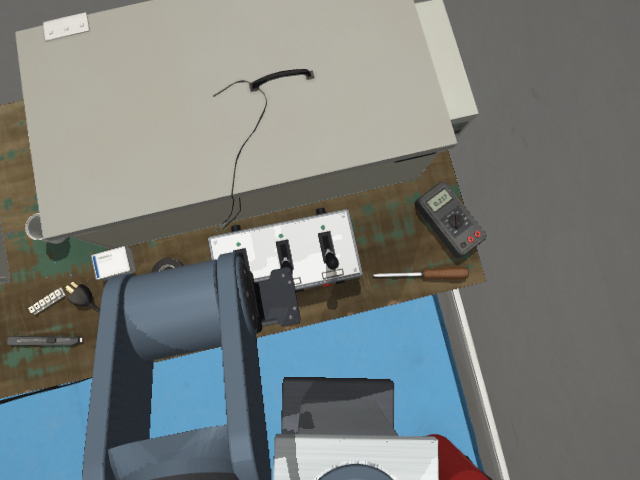

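>>> {"fn": "send_rows", "kwargs": {"plan": [[[0,0,-0.6,0,1],[0,0,-0.6,0,1],[0,0,-0.6,0,1],[0,0,-0.6,0,1],[0,0,-0.6,0,1],[0,0,-0.1,0,1],[0,0,0,0,1],[0,0,0,0,1]]]}}

```text
time_s: 4.05
position: [0.3981, 0.209, 0.1471]
tcp_rot: [[-0.977, -0.214, 0.001], [-0.214, 0.977, 0.0], [-0.001, 0.0, -1.0]]
force: [-0.5, -0.3, 0.1]
opening: 0.009
```

Run:
```python
from h import *
s=show()
d=imaging.capture("wrist"); print(np.round(d["T_tool_cam"],3)); cv2.imwrite("pics/w2.png",d["img"])
d=imaging.capture("side"); cv2.imwrite("pics/s2.png",cv2.resize(d["img"][150:390,260:520],None,fx=2.4,fy=2.4,interpolation=cv2.INTER_CUBIC))
```

```text
4.05 [0.3981 0.209  0.1471] [-0.5 -0.3  0.1] 0.01 yaw 102.33
[[-0.    -0.964 -0.267  0.072]
 [ 1.     0.    -0.001  0.   ]
 [ 0.001 -0.267  0.964 -0.146]
 [ 0.     0.     0.     1.   ]]
```

View pics/s2.png

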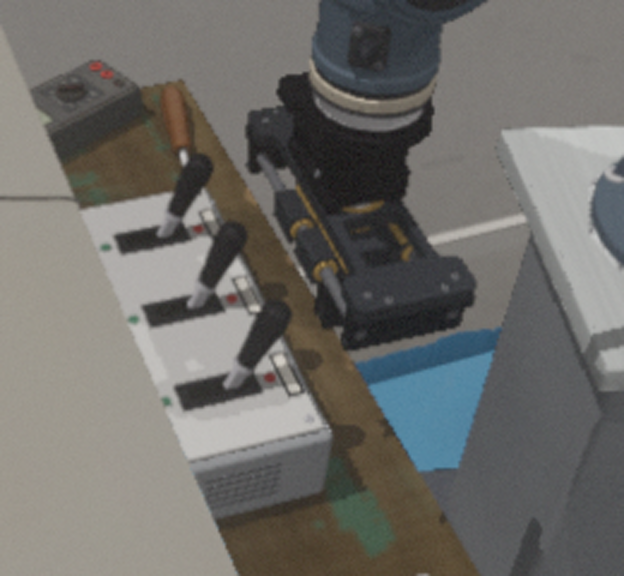

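View pics/w2.png

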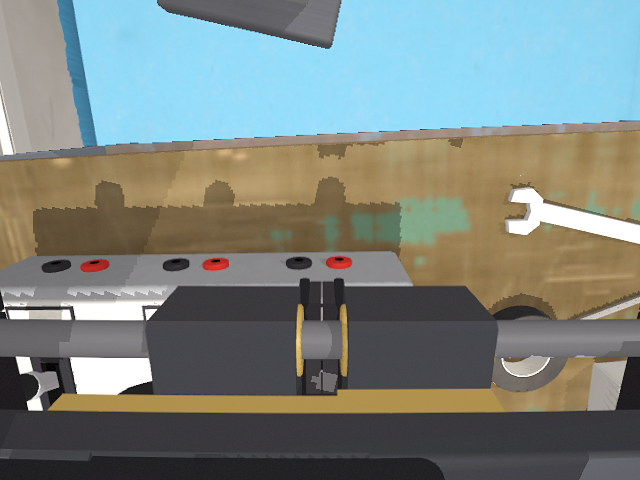

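>>> {"fn": "send_rows", "kwargs": {"plan": [[[0.1,0.021,0,0,1],[0.1,0.021,0,0,1],[0.1,0.021,0,0,1],[0.1,0.021,0,0,1],[0,0,0,0,1]]]}}

```text
time_s: 4.65
position: [0.4103, 0.2115, 0.1466]
tcp_rot: [[-0.977, -0.213, 0.001], [-0.213, 0.977, 0.0], [-0.001, -0.0, -1.0]]
force: [0.0, 0.2, -0.2]
opening: 0.003
```

>>> {"fn": "send_rows", "kwargs": {"plan": [[[0.065,0.014,0,0,1],[0.065,0.014,0,0,1],[0,0,0,0,1]]]}}

```text
time_s: 4.95
position: [0.4138, 0.2122, 0.1465]
tcp_rot: [[-0.977, -0.213, 0.0], [-0.213, 0.977, 0.0], [-0.0, -0.0, -1.0]]
force: [0.6, -0.5, 0.2]
opening: 0.007
```

>>> {"fn": "send_rows", "kwargs": {"plan": [[[0.065,0.014,0,0,1],[0.065,0.014,0,0,1],[0,0,0,0,1]]]}}

```text
time_s: 5.25
position: [0.4178, 0.2131, 0.1466]
tcp_rot: [[-0.977, -0.213, 0.001], [-0.213, 0.977, 0.0], [-0.001, 0.0, -1.0]]
force: [0.3, 0.3, -0.6]
opening: 0.005
```

>>> {"fn": "send_rows", "kwargs": {"plan": [[[0.065,0.014,0,0,1],[0.065,0.014,0,0,1],[0,0,0,0,1]]]}}

```text
time_s: 5.55
position: [0.4201, 0.2137, 0.1464]
tcp_rot: [[-0.977, -0.214, -0.003], [-0.214, 0.977, -0.001], [0.003, -0.0, -1.0]]
force: [-2.7, -0.3, 2.3]
opening: 0.004
```

>>> {"fn": "send_rows", "kwargs": {"plan": [[[0.065,0.014,0,0,1],[0.065,0.014,0,0,1],[0,0,0,0,1]]]}}

```text
time_s: 5.85
position: [0.4253, 0.2146, 0.1466]
tcp_rot: [[-0.977, -0.214, 0.0], [-0.214, 0.977, -0.0], [-0.0, -0.0, -1.0]]
force: [-2.5, -0.9, 1.9]
opening: 0.012
```

>>> {"fn": "send_rows", "kwargs": {"plan": [[[0.065,0.014,0,0,1],[0.065,0.014,0,0,1],[0,0,0,0,1]]]}}

```text
time_s: 6.15
position: [0.4298, 0.2156, 0.1467]
tcp_rot: [[-0.977, -0.214, 0.001], [-0.214, 0.977, 0.0], [-0.001, -0.0, -1.0]]
force: [-2.1, -1.2, 2.4]
opening: 0.007
```

>>> {"fn": "send_rows", "kwargs": {"plan": [[[0.04,0.009,0,0,1],[0.04,0.009,0,0,1],[0,0,0,0,1]]]}}

```text
time_s: 6.45
position: [0.4318, 0.2161, 0.1466]
tcp_rot: [[-0.977, -0.214, 0.001], [-0.214, 0.977, 0.0], [-0.001, -0.0, -1.0]]
force: [-2.1, -2.8, 2.2]
opening: 0.004
```

>>> {"fn": "send_rows", "kwargs": {"plan": [[[0.04,0.009,0,0,1],[0.04,0.009,0,0,1],[0,0,0,0,1]]]}}

```text
time_s: 6.75
position: [0.4342, 0.2167, 0.1466]
tcp_rot: [[-0.977, -0.214, 0.001], [-0.214, 0.977, 0.0], [-0.001, 0.0, -1.0]]
force: [-2.3, -2.6, 2.4]
opening: 0.006
```

>>> {"fn": "send_rows", "kwargs": {"plan": [[[0.04,0.009,0,0,1],[0.04,0.009,0,0,1],[0,0,0,0,1]]]}}

```text
time_s: 7.05
position: [0.4367, 0.2173, 0.1465]
tcp_rot: [[-0.977, -0.214, 0.001], [-0.214, 0.977, 0.0], [-0.001, 0.0, -1.0]]
force: [-1.7, -2.2, 2.2]
opening: 0.002
```

>>> {"fn": "send_rows", "kwargs": {"plan": [[[0.04,0.009,0,0,1],[0.04,0.009,0,0,1],[0,0,0,0,1]]]}}

```text
time_s: 7.35
position: [0.439, 0.2178, 0.1466]
tcp_rot: [[-0.977, -0.213, 0.001], [-0.213, 0.977, 0.0], [-0.001, 0.0, -1.0]]
force: [-1.0, -2.4, 1.9]
opening: 0.006
```

>>> {"fn": "send_rows", "kwargs": {"plan": [[[0.04,0.009,0,0,1],[0.04,0.009,0,0,1],[0,0,0,0,1]]]}}

```text
time_s: 7.65
position: [0.4414, 0.2183, 0.1466]
tcp_rot: [[-0.977, -0.213, 0.001], [-0.213, 0.977, 0.0], [-0.001, 0.0, -1.0]]
force: [-2.0, -1.5, 1.7]
opening: 0.004
```

Run:
```python
from h import *
s=show()
d=imaging.capture("side"); cv2.imwrite("pics/s3.png",cv2.resize(d["img"][150:390,260:520],None,fx=2.4,fy=2.4,interpolation=cv2.INTER_CUBIC))
for t in ("lever_left_grip",):
        r=mark_of("side",t); print(t,[(np.round(x["at"],3).tolist(),round(x["conf"],2)) for x in r[:3]])
```

```text
7.65 [0.4414 0.2183 0.1466] [-2.  -1.5  1.7] 0.0 yaw 102.33
lever_left_grip [([0.459, 0.222, 0.146], 0.55)]
```

View pics/s3.png

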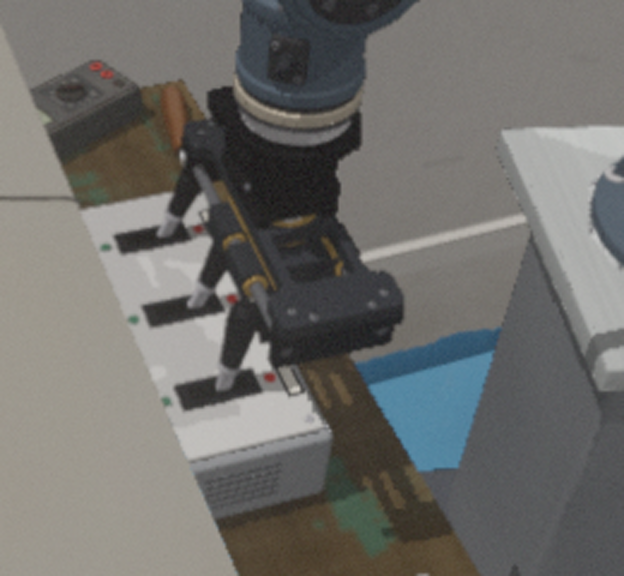

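>>> {"fn": "send_rows", "kwargs": {"plan": [[[0.08,0.0174,0,0,1],[0.08,0.0174,0,0,1],[0.08,0.0174,0,0,1],[0.08,0.0174,0,0,1],[0.08,0.0174,0,0,1],[0,0,0,0,1]]]}}

```text
time_s: 8.35
position: [0.4538, 0.2211, 0.1466]
tcp_rot: [[-0.977, -0.214, 0.001], [-0.214, 0.977, 0.0], [-0.001, 0.0, -1.0]]
force: [-1.4, -1.9, 1.3]
opening: 0.004
```

>>> {"fn": "send_rows", "kwargs": {"plan": [[[0.08,0.0174,0,0,1],[0.08,0.0174,0,0,1],[0.08,0.0174,0,0,1],[0.08,0.0174,0,0,1],[0.08,0.0174,0,0,1],[0,0,0,0,1]]]}}

```text
time_s: 8.95
position: [0.4656, 0.2237, 0.1465]
tcp_rot: [[-0.977, -0.213, 0.001], [-0.213, 0.977, 0.0], [-0.001, 0.0, -1.0]]
force: [-1.0, -0.2, 1.5]
opening: 0.007
```

>>> {"fn": "send_rows", "kwargs": {"plan": [[[0.065,0.014,0,0,1],[0.065,0.014,0,0,1],[0.065,0.014,0,0,1],[0.065,0.014,0,0,1],[0.065,0.014,0,0,1],[0,0,0,0,1]]]}}

```text
time_s: 9.55
position: [0.4751, 0.2257, 0.1464]
tcp_rot: [[-0.977, -0.213, 0.0], [-0.213, 0.977, 0.0], [-0.0, 0.0, -1.0]]
force: [-1.6, 0.9, 0.2]
opening: 0.001
```

>>> {"fn": "send_rows", "kwargs": {"plan": [[[0.04,0.009,0,0,1],[0.04,0.009,0,0,1],[0.04,0.009,0,0,1],[0,0,0,0,1]]]}}

```text
time_s: 9.95
position: [0.4786, 0.2264, 0.1465]
tcp_rot: [[-0.977, -0.214, 0.0], [-0.214, 0.977, 0.0], [-0.0, 0.0, -1.0]]
force: [-1.6, -0.8, -1.2]
opening: 0.01
```

>>> {"fn": "send_rows", "kwargs": {"plan": [[[0.04,0.009,0,0,1],[0.04,0.009,0,0,1],[0,0,0,0,1]]]}}

```text
time_s: 10.25
position: [0.4811, 0.227, 0.1466]
tcp_rot: [[-0.977, -0.213, 0.0], [-0.213, 0.977, 0.0], [-0.001, 0.0, -1.0]]
force: [-1.5, -0.6, -0.1]
opening: 0.005
```

>>> {"fn": "send_rows", "kwargs": {"plan": [[[0.04,0.009,0,0,1],[0.04,0.009,0,0,1],[0,0,0,0,1]]]}}

```text
time_s: 10.55
position: [0.4835, 0.2275, 0.1466]
tcp_rot: [[-0.977, -0.213, 0.001], [-0.213, 0.977, 0.0], [-0.001, 0.0, -1.0]]
force: [-1.8, -0.0, -0.5]
opening: 0.006
```

>>> {"fn": "send_rows", "kwargs": {"plan": [[[0.033,0.007,0,0,1],[0.033,0.007,0,0,1],[0,0,0,0,1]]]}}

```text
time_s: 10.85
position: [0.4854, 0.2279, 0.1466]
tcp_rot: [[-0.977, -0.214, 0.0], [-0.214, 0.977, 0.0], [-0.0, 0.0, -1.0]]
force: [-1.2, -0.4, -0.7]
opening: 0.005
```

>>> {"fn": "send_rows", "kwargs": {"plan": [[[0.033,0.007,0,0,1],[0,0,0,0,1]]]}}

```text
time_s: 11.05
position: [0.4863, 0.2282, 0.1466]
tcp_rot: [[-0.977, -0.214, 0.0], [-0.214, 0.977, 0.0], [-0.0, 0.0, -1.0]]
force: [-1.8, 0.4, -0.2]
opening: 0.004
```

>>> {"fn": "send_rows", "kwargs": {"plan": [[[0.033,0.007,0,0,1],[0,0,0,0,1]]]}}

```text
time_s: 11.25
position: [0.4873, 0.2284, 0.1466]
tcp_rot: [[-0.977, -0.214, 0.0], [-0.214, 0.977, 0.0], [-0.0, -0.0, -1.0]]
force: [-1.6, -0.1, -0.0]
opening: 0.008
```

>>> {"fn": "send_rows", "kwargs": {"plan": [[[0.033,0.007,0,0,1],[0,0,0,0,1]]]}}

```text
time_s: 11.45
position: [0.4883, 0.2286, 0.1466]
tcp_rot: [[-0.977, -0.214, 0.0], [-0.214, 0.977, 0.0], [-0.0, 0.0, -1.0]]
force: [-1.9, 0.2, -1.0]
opening: 0.006
```

>>> {"fn": "send_rows", "kwargs": {"plan": [[[0.033,0.007,0,0,1],[0,0,0,0,1]]]}}

```text
time_s: 11.65
position: [0.4892, 0.2288, 0.1466]
tcp_rot: [[-0.977, -0.214, 0.0], [-0.214, 0.977, 0.0], [-0.0, -0.0, -1.0]]
force: [-2.4, -0.9, -0.2]
opening: 0.011
```

>>> {"fn": "send_rows", "kwargs": {"plan": [[[0.033,0.007,0,0,1],[0,0,0,0,1]]]}}

```text
time_s: 11.85
position: [0.4894, 0.2288, 0.1464]
tcp_rot: [[-0.977, -0.214, -0.002], [-0.214, 0.977, -0.0], [0.002, -0.0, -1.0]]
force: [-3.9, -0.7, -0.3]
opening: 0.006
```

>>> {"fn": "send_rows", "kwargs": {"plan": [[[0.033,0.007,0,0,1],[0,0,0,0,1]]]}}

```text
time_s: 12.05
position: [0.4895, 0.2289, 0.1463]
tcp_rot: [[-0.977, -0.214, -0.004], [-0.214, 0.977, -0.001], [0.004, -0.0, -1.0]]
force: [-5.1, -1.0, 1.2]
opening: 0.004
```

>>> {"fn": "send_rows", "kwargs": {"plan": [[[0.033,0.007,0,0,1],[0,0,0,0,1]]]}}

```text
time_s: 12.25
position: [0.4896, 0.2289, 0.1463]
tcp_rot: [[-0.977, -0.214, -0.005], [-0.214, 0.977, -0.001], [0.006, -0.0, -1.0]]
force: [-6.5, -1.5, 3.1]
opening: 0.006
```

>>> {"fn": "send_rows", "kwargs": {"plan": [[[0.033,0.007,0,0,1],[0,0,0,0,1],[0,0,0,0,1]]]}}

```text
time_s: 12.55
position: [0.4898, 0.2289, 0.1462]
tcp_rot: [[-0.977, -0.214, -0.007], [-0.214, 0.977, -0.002], [0.007, -0.0, -1.0]]
force: [-8.4, -1.7, 4.6]
opening: 0.009
```

>>> {"fn": "send_rows", "kwargs": {"plan": [[[-0.7,-0.153,0,0,1],[-0.7,-0.153,0,0,1],[-0.7,-0.153,0,0,1],[-0.7,-0.153,0,0,1],[0,0,0,0,1],[0.19,-0.87,0,0,1],[0.19,-0.87,0,0,1],[0.19,-0.87,0,0,1],[0,0,0,0,1],[0,0,0,0,1]]]}}

```text
time_s: 13.55
position: [0.4287, 0.1326, 0.1469]
tcp_rot: [[-0.977, -0.212, 0.004], [-0.212, 0.977, 0.0], [-0.004, -0.0, -1.0]]
force: [-1.2, -0.5, -0.5]
opening: 0.004
```

Run:
```python
from h import *
s=show()
d=imaging.capture("side"); cv2.imwrite("pics/s4.png",cv2.resize(d["img"][150:390,260:520],None,fx=2.4,fy=2.4,interpolation=cv2.INTER_CUBIC))
for t in ("lever_left_grip","lever_middle_grip"):
        r=mark_of("side",t); print(t,[(np.round(x["at"],3).tolist(),round(x["conf"],2)) for x in r[:3]])
```

```text
13.55 [0.4287 0.1326 0.1469] [-1.2 -0.5 -0.5] 0.0 yaw 102.22
lever_left_grip [([0.512, 0.233, 0.132], 0.71)]
lever_middle_grip [([0.466, 0.138, 0.138], 0.59)]
```

View pics/s4.png

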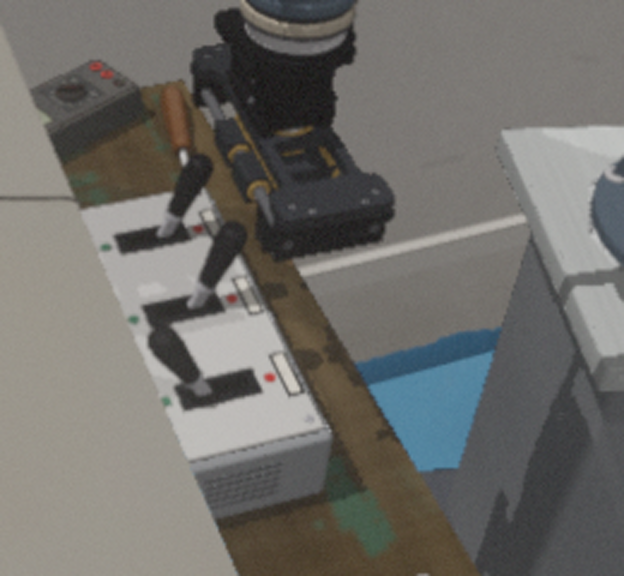

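>>> {"fn": "send_rows", "kwargs": {"plan": [[[0.08,0.0174,0,0,1],[0.08,0.0174,0,0,1],[0.08,0.0174,0,0,1],[0.08,0.0174,0,0,1],[0,0,0,0,1]]]}}

```text
time_s: 14.2
position: [0.4363, 0.1352, 0.1466]
tcp_rot: [[-0.977, -0.214, 0.001], [-0.214, 0.977, 0.0], [-0.001, -0.0, -1.0]]
force: [0.2, -0.1, -0.8]
opening: 0.006
```

>>> {"fn": "send_rows", "kwargs": {"plan": [[[0.065,0.014,0,0,1],[0.065,0.014,0,0,1],[0.065,0.014,0,0,1],[0,0,0,0,1]]]}}

```text
time_s: 14.6
position: [0.4405, 0.1361, 0.1464]
tcp_rot: [[-0.977, -0.214, -0.003], [-0.214, 0.977, -0.0], [0.003, 0.0, -1.0]]
force: [-2.6, -1.5, 2.4]
opening: 0.007
```

>>> {"fn": "send_rows", "kwargs": {"plan": [[[0.04,0.009,0,0,1],[0.04,0.009,0,0,1],[0,0,0,0,1]]]}}

```text
time_s: 14.9
position: [0.444, 0.1367, 0.1466]
tcp_rot: [[-0.977, -0.214, -0.0], [-0.214, 0.977, -0.0], [0.0, -0.0, -1.0]]
force: [-3.2, -2.2, 3.0]
opening: 0.007
```

>>> {"fn": "send_rows", "kwargs": {"plan": [[[0.04,0.009,0,0,1],[0.04,0.009,0,0,1],[0,0,0,0,1]]]}}

```text
time_s: 15.2
position: [0.4469, 0.1373, 0.1466]
tcp_rot: [[-0.977, -0.214, 0.001], [-0.214, 0.977, -0.0], [-0.001, -0.0, -1.0]]
force: [-2.3, -1.4, 2.9]
opening: 0.008
```

>>> {"fn": "send_rows", "kwargs": {"plan": [[[0.04,0.009,0,0,1],[0.04,0.009,0,0,1],[0,0,0,0,1]]]}}

```text
time_s: 15.5
position: [0.4484, 0.1377, 0.1466]
tcp_rot: [[-0.977, -0.214, -0.001], [-0.214, 0.977, -0.0], [0.001, -0.0, -1.0]]
force: [-3.8, -2.8, 3.8]
opening: 0.006
```

>>> {"fn": "send_rows", "kwargs": {"plan": [[[0.04,0.009,0,0,1],[0.04,0.009,0,0,1],[0,0,0,0,1]]]}}

```text
time_s: 15.8
position: [0.4492, 0.138, 0.1465]
tcp_rot: [[-0.977, -0.214, -0.005], [-0.214, 0.977, -0.001], [0.005, -0.0, -1.0]]
force: [-5.9, -4.3, 7.0]
opening: 0.005
```

>>> {"fn": "send_rows", "kwargs": {"plan": [[[0.04,0.009,0,0,1],[0.04,0.009,0,0,1],[0,0,0,0,1]]]}}

```text
time_s: 16.1
position: [0.45, 0.1382, 0.1464]
tcp_rot: [[-0.977, -0.214, -0.008], [-0.214, 0.977, -0.002], [0.008, -0.0, -1.0]]
force: [-9.3, -5.9, 9.6]
opening: 0.005
```

>>> {"fn": "send_rows", "kwargs": {"plan": [[[-0.47,-0.1,0,0,1],[-0.47,-0.1,0,0,1],[0,0,0,0,1],[0.19,-0.87,0,0,1],[0.19,-0.87,0,0,1],[0.19,-0.87,0,0,1],[0,0,0,0,1],[0,0,0,0,1]]]}}

```text
time_s: 16.9
position: [0.4441, 0.0544, 0.1466]
tcp_rot: [[-0.977, -0.212, 0.002], [-0.212, 0.977, 0.0], [-0.002, -0.0, -1.0]]
force: [-0.5, -0.2, 0.5]
opening: 0.008
```

>>> {"fn": "send_rows", "kwargs": {"plan": [[[0.08,0.0174,0,0,1],[0.08,0.0174,0,0,1],[0.08,0.0174,0,0,1],[0,0,0,0,1]]]}}

```text
time_s: 17.3
position: [0.4503, 0.0568, 0.1466]
tcp_rot: [[-0.977, -0.215, 0.001], [-0.215, 0.977, -0.0], [-0.001, -0.0, -1.0]]
force: [0.1, -0.3, 0.8]
opening: 0.004
```

>>> {"fn": "send_rows", "kwargs": {"plan": [[[0.065,0.014,0,0,1],[0.065,0.014,0,0,1],[0,0,0,0,1]]]}}

```text
time_s: 17.6
position: [0.454, 0.0571, 0.1466]
tcp_rot: [[-0.977, -0.214, 0.001], [-0.214, 0.977, -0.0], [-0.001, -0.0, -1.0]]
force: [-0.7, -0.2, -0.7]
opening: 0.009
```

>>> {"fn": "send_rows", "kwargs": {"plan": [[[0.065,0.014,0,0,1],[0.065,0.014,0,0,1],[0,0,0,0,1]]]}}

```text
time_s: 17.9
position: [0.4566, 0.0579, 0.1464]
tcp_rot: [[-0.977, -0.214, -0.002], [-0.214, 0.977, -0.0], [0.002, 0.0, -1.0]]
force: [-2.1, -1.9, 2.0]
opening: 0.002
```

>>> {"fn": "send_rows", "kwargs": {"plan": [[[0.065,0.014,0,0,1],[0.065,0.014,0,0,1],[0,0,0,0,1]]]}}

```text
time_s: 18.2
position: [0.4616, 0.0587, 0.1466]
tcp_rot: [[-0.977, -0.214, 0.0], [-0.214, 0.977, -0.0], [-0.0, -0.0, -1.0]]
force: [-1.8, -1.1, 1.7]
opening: 0.006
```

>>> {"fn": "send_rows", "kwargs": {"plan": [[[0.04,0.009,0,0,1],[0.04,0.009,0,0,1],[0,0,0,0,1]]]}}

```text
time_s: 18.5
position: [0.4643, 0.0592, 0.1466]
tcp_rot: [[-0.977, -0.214, 0.001], [-0.214, 0.977, -0.0], [-0.001, -0.0, -1.0]]
force: [-1.7, -1.8, 3.1]
opening: 0.007
```

>>> {"fn": "send_rows", "kwargs": {"plan": [[[0.04,0.009,0,0,1],[0.04,0.009,0,0,1],[0,0,0,0,1]]]}}

```text
time_s: 18.8
position: [0.4666, 0.0598, 0.1466]
tcp_rot: [[-0.977, -0.213, 0.001], [-0.213, 0.977, -0.0], [-0.001, -0.0, -1.0]]
force: [-2.2, -2.0, 1.2]
opening: 0.006
```

>>> {"fn": "send_rows", "kwargs": {"plan": [[[0.04,0.009,0,0,1],[0.04,0.009,0,0,1],[0,0,0,0,1]]]}}

```text
time_s: 19.1
position: [0.469, 0.0604, 0.1466]
tcp_rot: [[-0.977, -0.214, 0.001], [-0.214, 0.977, 0.0], [-0.001, -0.0, -1.0]]
force: [-2.3, -2.1, 2.8]
opening: 0.008
```

>>> {"fn": "send_rows", "kwargs": {"plan": [[[0.04,0.009,0,0,1],[0.04,0.009,0,0,1],[0,0,0,0,1]]]}}

```text
time_s: 19.4
position: [0.4714, 0.061, 0.1466]
tcp_rot: [[-0.977, -0.213, 0.001], [-0.213, 0.977, 0.0], [-0.001, -0.0, -1.0]]
force: [-2.1, -1.9, 3.2]
opening: 0.008
```

>>> {"fn": "send_rows", "kwargs": {"plan": [[[0.04,0.009,0,0,1],[0.04,0.009,0,0,1],[0,0,0,0,1]]]}}

```text
time_s: 19.7
position: [0.4738, 0.0615, 0.1465]
tcp_rot: [[-0.977, -0.213, 0.001], [-0.213, 0.977, 0.0], [-0.001, 0.0, -1.0]]
force: [-1.5, -1.8, 2.1]
opening: 0.004
```

>>> {"fn": "send_rows", "kwargs": {"plan": [[[0.04,0.009,0,0,1],[0.04,0.009,0,0,1],[0,0,0,0,1]]]}}

```text
time_s: 20.0
position: [0.4761, 0.062, 0.1466]
tcp_rot: [[-0.977, -0.213, 0.0], [-0.213, 0.977, 0.0], [-0.0, 0.0, -1.0]]
force: [-1.2, -1.5, 2.1]
opening: 0.004
```

>>> {"fn": "send_rows", "kwargs": {"plan": [[[0.08,0.0174,0,0,1],[0.08,0.0174,0,0,1],[0.08,0.0174,0,0,1],[0.08,0.0174,0,0,1],[0.08,0.0174,0,0,1],[0.08,0.0174,0,0,1],[0,0,0,0,1]]]}}

```text
time_s: 20.7
position: [0.4913, 0.0653, 0.1466]
tcp_rot: [[-0.977, -0.213, 0.002], [-0.213, 0.977, 0.0], [-0.002, -0.0, -1.0]]
force: [-0.7, -0.5, 1.4]
opening: 0.005
```

>>> {"fn": "send_rows", "kwargs": {"plan": [[[0.08,0.0174,0,0,1],[0.08,0.0174,0,0,1],[0.08,0.0174,0,0,1],[0.08,0.0174,0,0,1],[0.08,0.0174,0,0,1],[0.08,0.0174,0,0,1],[0,0,0,0,1]]]}}

```text
time_s: 21.4
position: [0.5051, 0.0685, 0.1465]
tcp_rot: [[-0.977, -0.214, 0.001], [-0.214, 0.977, 0.0], [-0.001, 0.0, -1.0]]
force: [-1.5, -0.1, 0.4]
opening: 0.005
```

>>> {"fn": "send_rows", "kwargs": {"plan": [[[0.065,0.014,0,0,1],[0.065,0.014,0,0,1],[0.065,0.014,0,0,1],[0.065,0.014,0,0,1],[0,0,0,0,1]]]}}

```text
time_s: 21.9
position: [0.5127, 0.0701, 0.1464]
tcp_rot: [[-0.977, -0.213, 0.0], [-0.213, 0.977, 0.0], [-0.0, 0.0, -1.0]]
force: [-1.5, -0.2, -0.9]
opening: 0.004
```

>>> {"fn": "send_rows", "kwargs": {"plan": [[[0.05,0.011,0,0,1],[0.05,0.011,0,0,1],[0.05,0.011,0,0,1],[0.05,0.011,0,0,1],[0,0,0,0,1]]]}}

```text
time_s: 22.4
position: [0.5188, 0.0713, 0.1466]
tcp_rot: [[-0.977, -0.213, 0.001], [-0.213, 0.977, 0.0], [-0.001, -0.0, -1.0]]
force: [-2.2, 0.1, -0.8]
opening: 0.006
```

>>> {"fn": "send_rows", "kwargs": {"plan": [[[0.033,0.007,0,0,1],[0.033,0.007,0,0,1],[0,0,0,0,1]]]}}

```text
time_s: 22.7
position: [0.5206, 0.0717, 0.1466]
tcp_rot: [[-0.977, -0.214, 0.0], [-0.214, 0.977, -0.0], [-0.0, -0.0, -1.0]]
force: [-1.7, -0.7, -1.0]
opening: 0.01
```

>>> {"fn": "send_rows", "kwargs": {"plan": [[[0.033,0.007,0,0,1],[0.033,0.007,0,0,1],[0,0,0,0,1]]]}}

```text
time_s: 23.0
position: [0.5226, 0.0721, 0.1466]
tcp_rot: [[-0.977, -0.213, 0.0], [-0.213, 0.977, 0.0], [-0.0, -0.0, -1.0]]
force: [-2.0, 0.9, -0.9]
opening: 0.006
```

>>> {"fn": "send_rows", "kwargs": {"plan": [[[0.033,0.007,0,0,1],[0.033,0.007,0,0,1],[0,0,0,0,1]]]}}

```text
time_s: 23.3
position: [0.5246, 0.0725, 0.1466]
tcp_rot: [[-0.977, -0.214, 0.0], [-0.214, 0.977, 0.0], [-0.0, -0.0, -1.0]]
force: [-1.8, -0.3, 0.2]
opening: 0.003
```

>>> {"fn": "send_rows", "kwargs": {"plan": [[[0.033,0.007,0,0,1],[0.033,0.007,0,0,1],[0,0,0,0,1]]]}}

```text
time_s: 23.6
position: [0.5258, 0.0728, 0.1464]
tcp_rot: [[-0.977, -0.214, -0.001], [-0.214, 0.977, -0.0], [0.001, 0.0, -1.0]]
force: [-3.6, -0.9, 0.4]
opening: 0.005
```

>>> {"fn": "send_rows", "kwargs": {"plan": [[[0.033,0.007,0,0,1],[0.033,0.007,0,0,1],[0,0,0,0,1]]]}}

```text
time_s: 23.9
position: [0.5261, 0.073, 0.1463]
tcp_rot: [[-0.977, -0.214, -0.005], [-0.214, 0.977, -0.001], [0.005, 0.0, -1.0]]
force: [-6.8, -2.1, 2.2]
opening: 0.001
```

>>> {"fn": "send_rows", "kwargs": {"plan": [[[0.033,0.007,0,0,1],[0.033,0.007,0,0,1],[0,0,0,0,1]]]}}

```text
time_s: 24.2
position: [0.5263, 0.0731, 0.1462]
tcp_rot: [[-0.977, -0.215, -0.009], [-0.215, 0.977, -0.001], [0.009, 0.001, -1.0]]
force: [-8.5, -3.8, 5.4]
opening: 0.005
```

>>> {"fn": "send_rows", "kwargs": {"plan": [[[-0.7,-0.153,0,0,1],[-0.7,-0.153,0,0,1],[-0.7,-0.153,0,0,1],[-0.7,-0.153,0,0,1],[0,0,0,0,1],[-0.19,0.87,0,0,1],[-0.19,0.87,0,0,1],[-0.19,0.87,0,0,1],[0,0,0,0,1],[0,0,0,0,1]]]}}

```text
time_s: 25.2
position: [0.4314, 0.1344, 0.1469]
tcp_rot: [[-0.977, -0.215, 0.004], [-0.215, 0.977, 0.0], [-0.004, -0.001, -1.0]]
force: [-0.1, 0.0, -0.5]
opening: 0.004
```

Run:
```python
from h import *
s=show()
d=imaging.capture("side"); cv2.imwrite("pics/s5.png",cv2.resize(d["img"][150:390,260:520],None,fx=2.4,fy=2.4,interpolation=cv2.INTER_CUBIC))
for t in ("lever_left_grip","lever_middle_grip","lever_right_grip"):
        r=mark_of("side",t); print(t,[(np.round(x["at"],3).tolist(),round(x["conf"],2)) for x in r[:3]])
```

```text
25.2 [0.4314 0.1344 0.1469] [-0.1  0.  -0.5] 0.0 yaw 102.43
lever_left_grip [([0.508, 0.234, 0.134], 0.75)]
lever_middle_grip [([0.47, 0.142, 0.137], 0.55)]
lever_right_grip [([0.544, 0.074, 0.135], 0.77)]
```

View pics/s5.png

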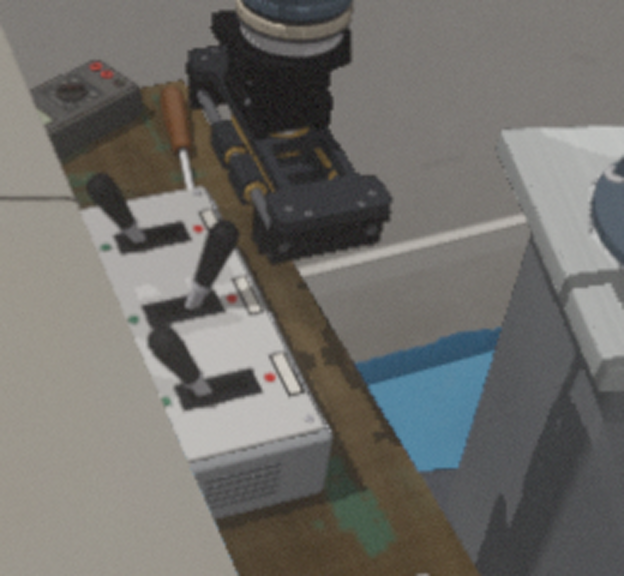

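>>> {"fn": "send_rows", "kwargs": {"plan": [[[0.08,0.0174,0,0,1],[0.08,0.0174,0,0,1],[0.08,0.0174,0,0,1],[0.08,0.0174,0,0,1],[0.08,0.0174,0,0,1],[0,0,0,0,1]]]}}

```text
time_s: 26.0
position: [0.4418, 0.1364, 0.1466]
tcp_rot: [[-0.977, -0.214, 0.001], [-0.214, 0.977, 0.0], [-0.001, -0.0, -1.0]]
force: [-0.1, -0.2, -0.8]
opening: 0.004
```

>>> {"fn": "send_rows", "kwargs": {"plan": [[[0.065,0.014,0,0,1],[0.065,0.014,0,0,1],[0.065,0.014,0,0,1],[0,0,0,0,1]]]}}

```text
time_s: 26.4
position: [0.4463, 0.1375, 0.1464]
tcp_rot: [[-0.977, -0.214, -0.002], [-0.214, 0.977, -0.0], [0.002, 0.0, -1.0]]
force: [-1.0, 0.0, 1.2]
opening: 0.001
```

>>> {"fn": "send_rows", "kwargs": {"plan": [[[0.04,0.009,0,0,1],[0.04,0.009,0,0,1],[0,0,0,0,1]]]}}

```text
time_s: 26.7
position: [0.4493, 0.138, 0.1466]
tcp_rot: [[-0.977, -0.214, -0.0], [-0.214, 0.977, -0.0], [0.0, -0.0, -1.0]]
force: [-3.2, -2.1, 2.5]
opening: 0.006
```

>>> {"fn": "send_rows", "kwargs": {"plan": [[[0.04,0.009,0,0,1],[0.04,0.009,0,0,1],[0,0,0,0,1]]]}}

```text
time_s: 27.0
position: [0.4522, 0.1386, 0.1467]
tcp_rot: [[-0.977, -0.214, 0.001], [-0.214, 0.977, -0.0], [-0.001, -0.0, -1.0]]
force: [-2.2, -1.9, 2.2]
opening: 0.009
```

>>> {"fn": "send_rows", "kwargs": {"plan": [[[0.05,0.011,0,0,1],[0.05,0.011,0,0,1],[0,0,0,0,1]]]}}

```text
time_s: 27.3
position: [0.4554, 0.1393, 0.1466]
tcp_rot: [[-0.977, -0.214, 0.001], [-0.214, 0.977, 0.0], [-0.001, -0.0, -1.0]]
force: [-1.0, -0.6, 1.8]
opening: 0.007
```

>>> {"fn": "send_rows", "kwargs": {"plan": [[[0.05,0.011,0,0,1],[0.05,0.011,0,0,1],[0,0,0,0,1]]]}}

```text
time_s: 27.6
position: [0.4583, 0.1401, 0.1466]
tcp_rot: [[-0.977, -0.214, 0.001], [-0.214, 0.977, 0.0], [-0.001, -0.0, -1.0]]
force: [-0.7, -1.4, 1.5]
opening: 0.007
```

>>> {"fn": "send_rows", "kwargs": {"plan": [[[0.065,0.014,0,0,1],[0.065,0.014,0,0,1],[0,0,0,0,1]]]}}

```text
time_s: 27.9
position: [0.4621, 0.1409, 0.1465]
tcp_rot: [[-0.977, -0.214, 0.0], [-0.214, 0.977, 0.0], [-0.001, 0.0, -1.0]]
force: [-2.0, -1.8, 0.6]
opening: 0.005
```

>>> {"fn": "send_rows", "kwargs": {"plan": [[[0.08,0.0174,0,0,1],[0.08,0.0174,0,0,1],[0.08,0.0174,0,0,1],[0.08,0.0174,0,0,1],[0.08,0.0174,0,0,1],[0,0,0,0,1]]]}}

```text
time_s: 28.5
position: [0.4746, 0.1436, 0.1466]
tcp_rot: [[-0.977, -0.213, 0.001], [-0.213, 0.977, 0.0], [-0.001, -0.0, -1.0]]
force: [-0.8, -2.2, 2.4]
opening: 0.003
```

Free now. Expected stop near x = 0.508–0.509.

>>> {"fn": "send_rows", "kwargs": {"plan": [[[0.08,0.0174,0,0,1],[0.08,0.0174,0,0,1],[0.08,0.0174,0,0,1],[0.08,0.0174,0,0,1],[0.08,0.0174,0,0,1],[0,0,0,0,1]]]}}

```text
time_s: 29.1
position: [0.4863, 0.1463, 0.1465]
tcp_rot: [[-0.977, -0.213, 0.001], [-0.213, 0.977, 0.0], [-0.001, 0.0, -1.0]]
force: [-1.9, -0.2, 0.6]
opening: 0.006
```

>>> {"fn": "send_rows", "kwargs": {"plan": [[[0.065,0.014,0,0,1],[0.065,0.014,0,0,1],[0.065,0.014,0,0,1],[0.065,0.014,0,0,1],[0,0,0,0,1]]]}}

```text
time_s: 29.6
position: [0.4939, 0.1479, 0.1464]
tcp_rot: [[-0.977, -0.213, 0.0], [-0.213, 0.977, 0.0], [-0.0, 0.0, -1.0]]
force: [-0.5, 0.9, -0.9]
opening: 0.008
```

>>> {"fn": "send_rows", "kwargs": {"plan": [[[0.05,0.011,0,0,1],[0.05,0.011,0,0,1],[0.05,0.011,0,0,1],[0,0,0,0,1]]]}}

```text
time_s: 30.0
position: [0.4984, 0.1488, 0.1466]
tcp_rot: [[-0.977, -0.213, 0.001], [-0.213, 0.977, 0.0], [-0.001, 0.0, -1.0]]
force: [-1.8, -0.6, -1.1]
opening: 0.006
```

>>> {"fn": "send_rows", "kwargs": {"plan": [[[0.033,0.007,0,0,1],[0.033,0.007,0,0,1],[0,0,0,0,1]]]}}

```text
time_s: 30.3
position: [0.5002, 0.1492, 0.1466]
tcp_rot: [[-0.977, -0.213, 0.0], [-0.213, 0.977, 0.0], [-0.0, 0.0, -1.0]]
force: [-2.0, 0.0, -0.8]
opening: 0.004
```

>>> {"fn": "send_rows", "kwargs": {"plan": [[[0.033,0.007,0,0,1],[0.033,0.007,0,0,1],[0,0,0,0,1]]]}}

```text
time_s: 30.6
position: [0.5023, 0.1496, 0.1466]
tcp_rot: [[-0.977, -0.214, 0.0], [-0.214, 0.977, 0.0], [-0.0, -0.0, -1.0]]
force: [-2.3, -0.1, -0.6]
opening: 0.008
```

>>> {"fn": "send_rows", "kwargs": {"plan": [[[0.033,0.007,0,0,1],[0.033,0.007,0,0,1],[0,0,0,0,1]]]}}

```text
time_s: 30.9
position: [0.5043, 0.15, 0.1466]
tcp_rot: [[-0.977, -0.214, 0.001], [-0.214, 0.977, 0.0], [-0.001, -0.0, -1.0]]
force: [-2.2, -0.6, -2.2]
opening: 0.004
```

>>> {"fn": "send_rows", "kwargs": {"plan": [[[0.033,0.007,0,0,1],[0.033,0.007,0,0,1],[0,0,0,0,1]]]}}

```text
time_s: 31.2
position: [0.5063, 0.1504, 0.1466]
tcp_rot: [[-0.977, -0.214, 0.0], [-0.214, 0.977, 0.0], [-0.0, -0.0, -1.0]]
force: [-1.0, -0.3, -0.9]
opening: 0.007
```

>>> {"fn": "send_rows", "kwargs": {"plan": [[[0.033,0.007,0,0,1],[0.033,0.007,0,0,1],[0,0,0,0,1]]]}}

```text
time_s: 31.5
position: [0.5075, 0.1508, 0.1465]
tcp_rot: [[-0.977, -0.214, -0.001], [-0.214, 0.977, -0.0], [0.001, 0.0, -1.0]]
force: [-3.3, -0.8, -0.4]
opening: 0.002
```

>>> {"fn": "send_rows", "kwargs": {"plan": [[[0.033,0.007,0,0,1],[0.033,0.007,0,0,1],[0,0,0,0,1]]]}}

```text
time_s: 31.8
position: [0.5078, 0.1509, 0.1463]
tcp_rot: [[-0.977, -0.214, -0.005], [-0.214, 0.977, -0.001], [0.005, 0.0, -1.0]]
force: [-6.0, -2.2, 2.4]
opening: 0.003
```

One more 2 mm, then withdraw and look.

>>> {"fn": "send_rows", "kwargs": {"plan": [[[0.033,0.007,0,0,1],[0.033,0.007,0,0,1],[0,0,0,0,1]]]}}

```text
time_s: 32.1
position: [0.5081, 0.151, 0.1462]
tcp_rot: [[-0.977, -0.214, -0.009], [-0.214, 0.977, -0.002], [0.009, 0.0, -1.0]]
force: [-8.6, -3.3, 5.0]
opening: 0.008
```

>>> {"fn": "send_rows", "kwargs": {"plan": [[[-0.7,-0.153,0,0,1],[-0.7,-0.153,0,0,1],[-0.7,-0.153,0,0,1],[-0.7,-0.153,0,0,1],[-0.3,-0.07,0.5,0,1],[0,0,0.8,0,1],[0,0,0.8,0,1],[0,0,0.8,0,1],[0,0,0,0,1],[0,0,0,0,1],[0,0,0,0,1]]]}}

```text
time_s: 33.2
position: [0.4189, 0.1312, 0.233]
tcp_rot: [[-0.977, -0.213, -0.0], [-0.213, 0.977, 0.0], [0.0, 0.0, -1.0]]
force: [-1.0, 0.3, -0.4]
opening: 0.002
```

Run:
```python
from h import *
s=show()
for c in ("side","top"):
    d=imaging.capture(c); im=d["img"][150:390,260:520] if c=="side" else d["img"][170:330,130:490]
    cv2.imwrite(f"pics/{c}6.png",cv2.resize(im,None,fx=2.2,fy=2.2,interpolation=cv2.INTER_CUBIC))
    for t in ("lever_left_grip","lever_middle_grip","lever_right_grip","multimeter","driver","tape"):
        r=mark_of(c,t); print(c,t,[(np.round(x["at"],3).tolist(),round(x["conf"],2)) for x in r[:3]])
```

```text
33.2 [0.4189 0.1312 0.233 ] [-1.   0.3 -0.4] 0.0 yaw 102.32
side lever_left_grip [([0.509, 0.234, 0.137], 0.84), ([0.458, 0.38, 0.001], 0.58)]
side lever_middle_grip [([0.528, 0.156, 0.135], 0.89)]
side lever_right_grip [([0.546, 0.076, 0.135], 0.55)]
side multimeter [([0.583, -0.179, 0.0], 0.73)]
side driver [([0.472, -0.12, 0.0], 0.57)]
side tape [([0.458, 0.38, -0.003], 0.7)]
top lever_left_grip [([0.51, 0.235, 0.132], 0.72)]
top lever_middle_grip [([0.526, 0.155, 0.136], 0.68)]
top lever_right_grip [([0.548, 0.078, 0.133], 0.51)]
top multimeter [([0.585, -0.182, 0.002], 0.56), ([0.454, 0.379, -0.002], 0.43)]
top driver [([0.472, -0.126, -0.0], 0.82)]
top tape [([0.452, 0.379, -0.001], 0.7), ([0.546, 0.078, 0.137], 0.38)]
```

View pics/side6.png

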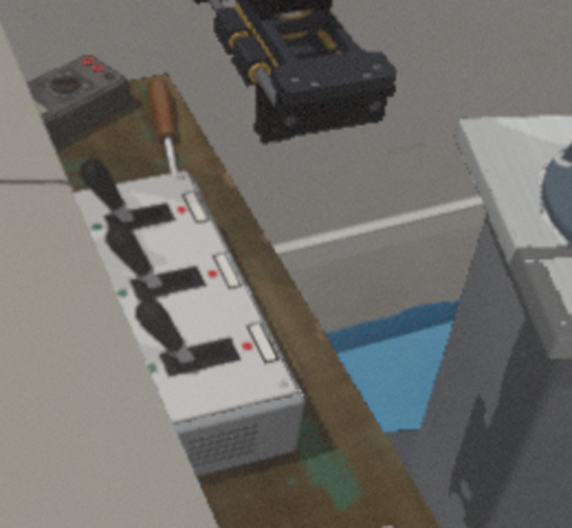

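View pics/top6.png

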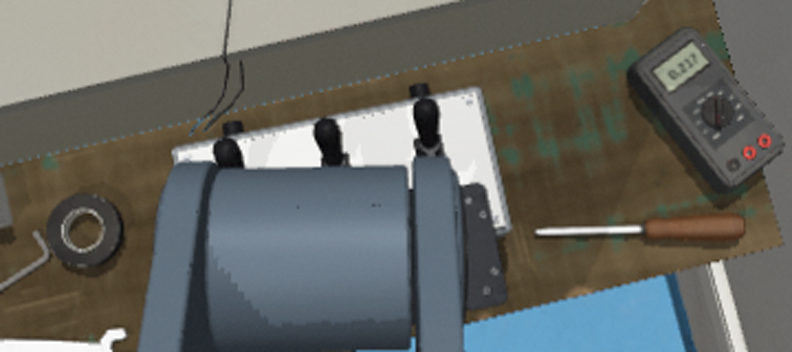

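```bash
python3 -c "
from rig import bot
print(bot.hand_in())"
```

```text
the job is handed in; nothing more can be done
None
```

All three levers are over to the green dot and hard against their stops, and I handed the job in at about 33 s with the arm clear.

- **Order:** The left lever was free and went home. The middle one then stopped short, so it was locked and I left it. The right lever was free and went home, and after that the middle was free and went home.
- **Force:** At each stop the force kept rising with no further travel, and I backed off at about 10 to 11 N in total. The highest reading was about 14.6 N, on the locked middle lever. I read the force only at the end of each short move, so brief peaks in between were not recorded.
- **Last checks:** The side and top pictures show all three levers leaning away. The grips measured at about (0.51, 0.235), (0.527, 0.155) and (0.547, 0.077). That is 66 to 72 mm of travel, against the roughly 71 mm that full swing should give.
- **Other items:** The meter, screwdriver and tape measured where they started, within the 4 mm or so that the networks are good for.
- **Disagreements:** The network twice gave another item's place with low confidence. It also once took the middle grip for the left one while the arm hid it. None of my checks failed.

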